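# Feed washers through the counting gate

### The job

Push the three loose steel washers lying on the blue counting tray through the gap in its steel gate wall, one at a time, so that each drops into the slot behind the gate before the next one enters the gap. Only push them along the deck with the fingertips or the outside of the fingers: do not pinch, press hard on or lift a washer. Leave the upright bolt, the nut, the bottle and the parts bin where they stand, and finish with all three washers lying still in the slot.

Things in the scene. Friction and masses are not known exactly. Their poses are not given: they have to be found in the camera images.
- washer_a: flat plain steel washer, 36 mm outside, 14 mm hole, 8 mm thick, about 50 g, one of three alike, lying loose on the blue deck; origin at the centre of its underside, z along its axis
- washer_b: flat plain steel washer, 36 mm outside, 14 mm hole, 8 mm thick, about 50 g, one of three alike, lying loose on the blue deck; origin at the centre of its underside, z along its axis
- washer_c: flat plain steel washer, 36 mm outside, 14 mm hole, 8 mm thick, about 50 g, one of three alike, lying loose on the blue deck; origin at the centre of its underside, z along its axis
- tray: fixed counting tray, 328 mm long (its x), 212 mm wide (its y); origin on the table under the tray (176 mm from its rear end, 152 mm from its slot end, midway across), x points along the tray towards the gate and the slot, y to the left of that, z up. The blue deck is flat at 60 mm above the table, from x = -170 to the gate wall at x = 78 mm, and y = -100 to 100 mm; a blue rim 6 mm thick and 12 mm high above the deck runs all round
- gate (a point): middle of the gap in the steel gate wall, at deck height; axes as the tray's. The wall crosses the deck along y, 6 mm thick and 12 mm high; the gap is 50 mm wide (y = -25 to 25 mm), a washer passes singly
- slot (a point): centre of the mouth of the drop slot, at deck height, 34 mm beyond the gate along x; axes as the tray's. The slot starts at the far face of the gate wall (x = -31 mm) and ends at the end rim (x = 31 mm), 72 mm wide (y = -36 to 36 mm), 52 mm deep with a flat floor; a washer tips in once its centre is past the edge
- bolt: steel hex bolt standing on its head in one gate-side corner of the deck, head 24 mm across and 10 mm high, 42 mm tall, 16 mm shank; origin at the centre of its foot; bystander, may stand in either corner
- nut: tall steel hex nut lying flat in the other gate-side corner, 24 mm across the flats, 28 mm across the corners, 22 mm high; origin at the centre of its underside; bystander
- bottle: grey bottle 60 mm across, 150 mm tall, on the table on the robot's left; origin at the centre of its underside; bystander
- bin: open blue parts bin, 140 x 100 mm, 70 mm high, on the table on the robot's right; origin at the centre of its underside; bystander
Not all that is in view belongs to the job. What is shaped like the washer_b but orange is not meant.

How it is judged:
On the way, in this order (a step that is already met when the one before it is completed fails the run):
1. exactly one washer lies in the slot, the other two are still on the deck before the gate (((z of washer_a in the frame of slot below -0.015 m and x of washer_a in the frame of slot between -0.034 and 0.034 m and y of washer_a in the frame of slot between -0.039 and 0.039 m and x of each of washer_b, washer_c in the frame of gate below -0.015 m and z of each of washer_b, washer_c in the frame of gate above -0.006 m) or (x of each of washer_a, washer_c in the frame of gate below -0.015 m and z of each of washer_a, washer_c in the frame of gate above -0.006 m and z of washer_b in the frame of slot below -0.015 m and x of washer_b in the frame of slot between -0.034 and 0.034 m and y of washer_b in the frame of slot between -0.039 and 0.039 m) or (x of each of washer_a, washer_b in the frame of gate below -0.015 m and z of each of washer_a, washer_b in the frame of gate above -0.006 m and z of washer_c in the frame of slot below -0.015 m and x of washer_c in the frame of slot between -0.034 and 0.034 m and y of washer_c in the frame of slot between -0.039 and 0.039 m))), for 0.2 s.
2. exactly two washers lie in the slot, the third is still on the deck before the gate (((x of washer_a in the frame of gate below -0.015 m and z of washer_a in the frame of gate above -0.006 m and z of each of washer_b, washer_c in the frame of slot below -0.015 m and x of washer_b in the frame of slot between -0.034 and 0.034 m and y of washer_b in the frame of slot between -0.039 and 0.039 m and x of washer_c in the frame of slot between -0.034 and 0.034 m and y of washer_c in the frame of slot between -0.039 and 0.039 m) or (z of each of washer_a, washer_c in the frame of slot below -0.015 m and x of washer_a in the frame of slot between -0.034 and 0.034 m and y of washer_a in the frame of slot between -0.039 and 0.039 m and x of washer_b in the frame of gate below -0.015 m and z of washer_b in the frame of gate above -0.006 m and x of washer_c in the frame of slot between -0.034 and 0.034 m and y of washer_c in the frame of slot between -0.039 and 0.039 m) or (z of each of washer_a, washer_b in the frame of slot below -0.015 m and x of washer_a in the frame of slot between -0.034 and 0.034 m and y of washer_a in the frame of slot between -0.039 and 0.039 m and x of washer_b in the frame of slot between -0.034 and 0.034 m and y of washer_b in the frame of slot between -0.039 and 0.039 m and x of washer_c in the frame of gate below -0.015 m and z of washer_c in the frame of gate above -0.006 m))), for 0.2 s.
At the end, for the whole second after the job is handed in: all three washers are inside the slot, their origins at least 15 mm below the deck and within the slot's outline, at rest (under 30 mm/s) (z of each of washer_a, washer_b, washer_c in the frame of slot below -0.015 m and x of washer_a in the frame of slot between -0.034 and 0.034 m and y of washer_a in the frame of slot between -0.039 and 0.039 m and linear speed of each of washer_a, washer_b, washer_c below 0.03 m/s and x of washer_b in the frame of slot between -0.034 and 0.034 m and y of washer_b in the frame of slot between -0.039 and 0.039 m and x of washer_c in the frame of slot between -0.034 and 0.034 m and y of washer_c in the frame of slot between -0.039 and 0.039 m); the robot touches nothing.
It fails at once if a washer is lifted more than 10 mm off the deck (z of any of washer_a, washer_b, washer_c in the frame of gate above 0.01 m).
It fails at once if a washer is pinched or pressed hard (over 20 N from the fingers) (contact force between the fingers and washer_a above 20 N or contact force between the fingers and washer_b above 20 N or contact force between the fingers and washer_c above 20 N).
It fails at once if a bystander is moved by more than 15 mm or tipped over (distance of any of bolt, nut, bottle, bin from where it was at the start of the episode above 0.015 m or angle between any of bolt, nut, bottle, bin's own z axis and vertical above 0.3 rad).
It also fails if it takes over 61 s, if anything falls off the work surface, if the arm or the gripper's body presses on something with over 40 N, if the wrist force passes 120 N, or if a joint passes its speed limit or range.

### The arm

A 7-joint arm with a two-finger parallel gripper is mounted at the origin on the work surface. World frame = base frame: x ahead of the robot, y to its left, z up, the work surface at z = 0. Lengths are in m, angles in rad, forces in N, time in s.
With the tool pointing down it reaches from about 0.425 to 0.95 m from the base axis. Payload 4.7 kg.
Tool frame: the origin (TCP) lies between the finger pads; the fingertips stand 17 mm ahead of it and the grasp point (between the pads) lies 2 mm behind it (robot.nose_length is the distance from the TCP to the fingertips, in m); z points along the fingers, y is the line along which they close (so a half turn about z gives the same grasp; the last joint's range is limited). The gripper opens to 85 mm and grips with 20 to 120 N. Pads are 22 mm wide; open, the fingers measure 114 mm over their backs; the gripper's body (76 mm by 85 mm) begins 54 mm behind the grasp point. The pads swing forward as they close: fully open they stand 13 mm farther back than shut.
Start: joints at [-1.374, 0.469, -0.049, 1.532, 0.024, 1.141, -0.082], TCP at [0.151, 0.658, 0.214] pointing down, gripper open.
Joint ranges: [-2.59, 2.59], [-0.33, 1.99], [-1.39, 1.29], [0.1, 2.45], [-1.04, 4.18], [0.21, 1.99], [-2.66, 2.66]. Speed limits (rad/s): [2.57, 2.57, 3.14, 3.14, 3.14, 3.14, 3.14].

### API

Orientations are given as a unit quaternion [w, x, y, z].
In Python, from station import robot, solve_ik, telemetry, optics, order, find_in gives the robot as it stands. Calls block until the motion is done:
- robot.goto(position, orientation): joint-space move of the TCP to a pose.
- robot.servo_line(position, orientation=None, feed=0.15, max_force=None): straight line of the TCP; orientation=None keeps the orientation; feed is the mean speed in m/s. With max_force (N) it stops when the force on the tool has changed by that much, and returns True; else False.
- robot.goto_joints(angles): joint-space move.
- robot.release() and robot.close(): open the fingers fully, or close them until they stop; the grip force is fixed at half the most.
- robot.hold(seconds).
- solve_ik(position, orientation): joint angles nearest the present ones, or None.
- telemetry.state(): the state.
- optics.grab_frame(name): name is "side" or "top"; returns a dict with "pixels" (420x560x3 uint8, red, green, blue), "mtx" (3x3 intrinsics, pixels), "world_to_cam" (4x4, takes a point from world to camera coordinates). Camera axes: x right, y up, looking along -z (the intrinsics and any distortion apply to the point x, -y, -z); pixel columns grow to the right and rows downward; lengths in m; the calibration is good to about 2 mm. A picture is of the moment at which its call begins. There is no depth.
A pose or a line that the arm cannot do raises robot.PlanningError and nothing moves.
- order.close_job(): hands the job in; it is judged then, once.
Trained networks look in a picture, given as the dict that the camera call returned (one of the last four; its "shot" number tells which), for a name from the list of things; names that differ only in an ending like _2 or _b are one class to them, and where a whole thing is asked for, a point or a joint stands for the part that bears it (a point fixed in the world has none). Each returns a list of dicts, best first, with "p" (0 to 1); they miss things now and then, are a little off and sometimes report something else, mostly with a low value. They report only what shows in the picture. A call takes as long as a camera call. They do not tell look-alikes from the thing itself.
- find_in(picture, label): "rect" ([left, top, right, bottom] in pixels, round what is visible of it).
The state is a dict: "clock": time; "joints": joint angles; "joint_vel": joint speeds; "effort": joint torques, N m; "eef_pos": TCP position; "orientation": TCP orientation; "wrist_force": force on the tool from outside, world axes, zero at the start; "wrist_torque": the same for the moment, N m; "opening": finger opening in m; "gripper_force": force on a finger pad.
Only numpy, scipy, OpenCV 4.12 (cv2) and the standard library are available. Lean on these libraries where they do the work, as an engineer would, in place of code of your own. Each camera call takes 0.05 s, during which the arm holds its last target. There are 200 camera calls.

## Working session

There is one attempt and no reset: what is moved stays moved. The work goes in short steps, each a Python script; the robot and the scene stay as the last script left them, time stands still between calls to the robot, and variables do not carry over. Pictures are saved under pics/ and viewed, at most 10 in all, crops included, and the job is handed in when it is done.

```bash
mkdir -p pics; ls
python3 - <<'E'
from station import robot, telemetry, optics, find_in
import cv2
for n in ("top","side"):
    f=optics.grab_frame(n); cv2.imwrite(f"pics/{n}0.png",f["pixels"][:,:,::-1])
    print(n,f["mtx"].tolist(),f["world_to_cam"].round(4).tolist(),[k for k in f])
    if n=="top":
        for l in ("washer_a","tray","bolt","nut"): print(l,[(d["rect"],round(d["p"],2)) for d in find_in(f,l)])
s=telemetry.state(); print(s["clock"],s["orientation"],s["opening"],robot.nose_length)
E
```

```text
pics
top [[459.279545940206, 0.0, 278.94719928327027], [0.0, 459.279545940206, 210.85765696515074], [0.0, 0.0, 1.0]] [[-0.0206, -0.9997, 0.0138, -0.0241], [0.9939, -0.019, 0.1082, -0.5242], [-0.1079, 0.0159, 0.994, -1.0125], [0.0, 0.0, 0.0, 1.0]] ['pixels', 'mtx', 'world_to_cam', 'shot']
washer_a [([259.1, 144.2, 274.5, 163.1], 0.74), ([295.2, 257.8, 310.0, 272.3], 0.71), ([339.3, 167.9, 356.9, 182.5], 0.61), ([266.9, 179.2, 285.6, 194.7], 0.6), ([231.2, 183.3, 247.0, 199.5], 0.59), ([342.6, 205.8, 358.2, 217.8], 0.54), ([246.0, 258.3, 268.2, 276.3], 0.51), ([429.0, 160.2, 493.3, 222.2], 0.16)]
tray [([158.0, 117.5, 328.7, 251.7], 0.92)]
bolt []
nut [([217.5, 217.6, 228.3, 231.6], 0.45)]
side [[432.2151531012884, 0.0, 272.8881018668859], [0.0, 432.2151531012884, 205.01812545931287], [0.0, 0.0, 1.0]] [[-0.9956, -0.0935, 0.0057, 0.5116], [0.0571, -0.5575, 0.8282, -0.0956], [-0.0742, 0.8249, 0.5604, -1.1454], [0.0, 0.0, 0.0, 1.0]] ['pixels', 'mtx', 'world_to_cam', 'shot']
0.3 [-4.18401160e-05  1.12707485e-01  9.93628152e-01 -3.40316208e-04] 0.08550911747877499 0.017
```

Run:
```python
import cv2
a=cv2.imread("pics/top0.png")[100:290,140:390]
cv2.imwrite("pics/top0c.png",cv2.resize(a,None,fx=3.15,fy=3.15,interpolation=cv2.INTER_CUBIC))
```

```text
(no output)
```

View pics/top0c.png

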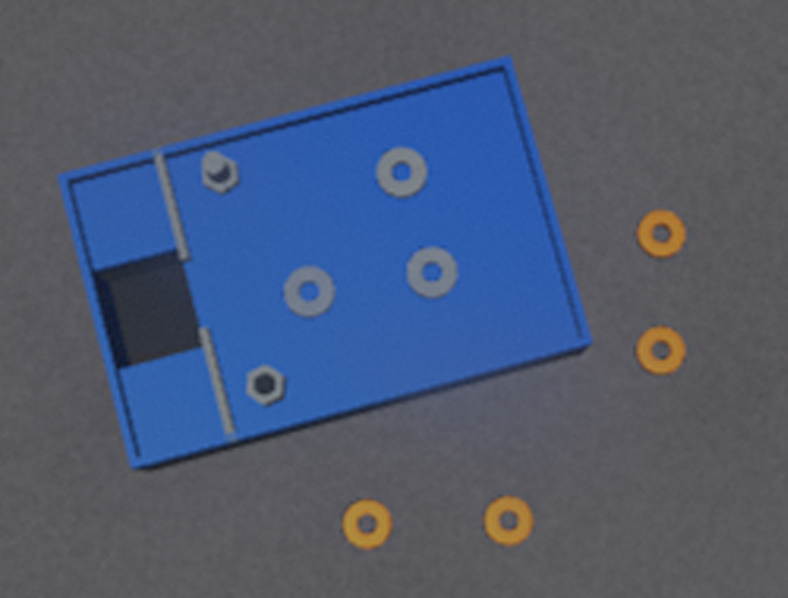

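View pics/side0.png

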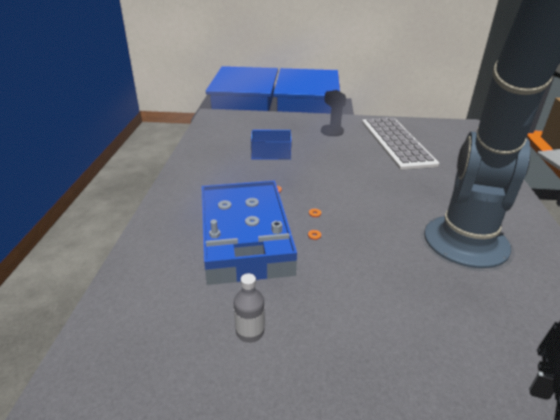

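Top view, as crop pixels: the three grey washers are at (401,171), (432,272) and (309,291) on the blue deck. The bolt is at (220,172), the nut at (265,384) and the slot at (150,308). The four orange rings at (661,233), (661,350), (367,523) and (509,520) lie on the table and are the decoys. This enlarged crop confirms the grey ones are the washers meant. In the side view the bottle stands beyond the slot end at (249,308) and the bin is behind the tray.

```bash
cat > h.py <<'E'
import numpy as np, cv2
from scipy.optimize import least_squares
from station import robot, solve_ik, telemetry, optics, find_in
def pix2w(f,uv,z):
    K,M=f["mtx"],np.array(f["world_to_cam"]); R,t=M[:3,:3],M[:3,3]
    uv=np.atleast_2d(uv).astype(float)
    d=np.c_[(uv[:,0]-K[0,2])/K[0,0],-(uv[:,1]-K[1,2])/K[1,1],-np.ones(len(uv))]@R
    c=-R.T@t
    return (c+d*((z-c[2])/d[:,2])[:,None])[:,:2]
def rot(a): return np.array([[np.cos(a),-np.sin(a)],[np.sin(a),np.cos(a)]])
class Tray:
    def __init__(s,p): s.o=np.array(p[:2]); s.a=p[2]
    def w(s,q): return np.asarray(q)@rot(s.a).T+s.o
    def t(s,q): return (np.asarray(q)-s.o)@rot(s.a)
def washers(f,tray):
    """grey (unsaturated) blobs on the deck, tray coordinates (mm) and area mm2 (hole filled)"""
    g=0.5  # mm per px of the rectified deck at washer-top height
    xs,ys=np.meshgrid(np.arange(-168,150,g),np.arange(-98,98,g))
    W=tray.w(np.c_[xs.ravel(),ys.ravel()]/1000)
    P=np.c_[W,np.full(len(W),.068),np.ones(len(W))]@np.array(f["world_to_cam"]).T
    u=f["mtx"][0,0]*P[:,0]/-P[:,2]+f["mtx"][0,2]; v=-f["mtx"][1,1]*P[:,1]/-P[:,2]+f["mtx"][1,2]
    im=cv2.remap(f["pixels"],u.reshape(xs.shape).astype(np.float32),v.reshape(xs.shape).astype(np.float32),cv2.INTER_LINEAR)
    hsv=cv2.cvtColor(im,cv2.COLOR_RGB2HSV)
    m=((hsv[...,1]<110)&(hsv[...,2]>80)).astype(np.uint8)
    out=[]
    for c in cv2.findContours(m,cv2.RETR_EXTERNAL,cv2.CHAIN_APPROX_NONE)[0]:
        a=cv2.contourArea(c)*g*g
        if a>250:
            (x,y),r=cv2.minEnclosingCircle(c); out.append((x*g-168,y*g-98,r*g,a))
    return im,out
E
python3 - <<'E'
from h import *
f=optics.grab_frame("top")
c=np.array([[62,175],[511,57],[590,343],[95,270],[183,251],[203,347],[120,367]])/3.15+[140,100]-.3
m=np.array([[152,-106],[-176,-106],[-176,106],[146,-36],[84,-36],[84,36],[146,36]])/1000.
m[:,1]*=-1   # provisional; sign tested below
zs=[.072]*3+[.06]*4
w=np.array([pix2w(f,q,z)[0] for q,z in zip(c,zs)])
for sg in (1,-1):
    mm=m*[1,sg]
    r=min((least_squares(lambda p:(mm@rot(p[2]).T+p[:2]-w).ravel(),[.6,0,a]) for a in (0,1.5,3,-1.5)),key=lambda r:r.cost)
    print(sg,r.x,(np.abs(r.fun)*1000).round(1))
    if sg==1 or r.cost<best.cost: best=r
T=Tray(best.x); np.save("tray.npy",best.x)
im,o=washers(f,T); print(np.round(o,1)); cv2.imwrite("pics/rect0.png",im[:,:,::-1])
for x,y,*_ in o: print(T.w(np.array([x,y])/1000).round(3))
print("gate",T.w([.081,0]))
E
```

```text
1 [0.60192982 0.05786939 1.57031686] [150.6  15.9 230.1  29.  185.9  20.3  15.3   1.4  27.6   2.  112.4  11.8
 125.3  16.2]
-1 [ 0.58104897  0.05532355 -4.46926244] [0.8 2.5 0.3 0.9 1.4 2.6 0.4 0.4 2.2 1.7 0.3 1.9 1.8 0.7]
[[ 50.2  73.8  14.3 537.1]
 [ 81.8  59.8  37.9 494. ]
 [-81.1  27.1  18.  948.9]
 [  4.6  18.2  17.7 931.2]
 [-79.1 -47.1  17.9 959.1]
 [ 45.  -80.6  15.7 569. ]
 [ 82.5 -61.5  36.6 468.2]]
[0.497 0.086]
[0.503 0.12 ]
[ 0.574 -0.03 ]
[0.562 0.055]
[ 0.646 -0.01 ]
[0.648 0.118]
[0.621 0.15 ]
gate [0.56154917 0.13394134]
```

View pics/rect0.png

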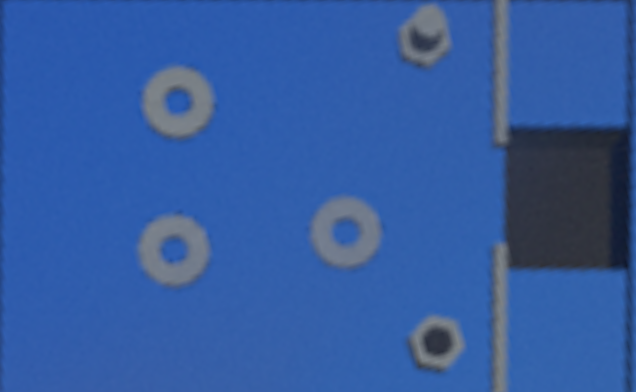

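```bash
cat >> h.py <<'E'
from scipy.spatial.transform import Rotation
T=Tray(np.load("tray.npy")) if __import__("os").path.exists("tray.npy") else None
HALF,R,ZP,ZH=11,18,.080,.125    # mm finger half width, washer radius; TCP height pushing / hovering
def quat(d):
    """tool down, tool x along +-d (world), whichever turn keeps the last joint nearest its middle"""
    qs=[]
    for s in (1,-1):
        x=np.array([d[0]*s,d[1]*s,0]); z=np.array([0,0,-1.]); 
        q=Rotation.from_matrix(np.c_[x,np.cross(z,x),z]).as_quat()[[3,0,1,2]]
        j=solve_ik(np.r_[T.w([0,0]),.2],q)
        if j is not None: qs.append((abs(j[6]),q))
    return min(qs,key=lambda k:k[0])[1]
def push(p,target,x_end,feed=.08,travel=.2,gap=12):
    """push the washer at p (tray mm) straight towards target until its centre is at x_end"""
    p=np.array(p,float); d=(np.array(target)-p); d/=np.linalg.norm(d)
    q=quat(rot(T.a)@d); P=lambda c,z: np.r_[T.w(c/1000),z]
    a=p-d*(R+HALF+gap); e=p+d*((x_end-p[0])/d[0]-R-HALF)
    s0=telemetry.state()["eef_pos"]
    robot.goto(P(a,travel),q)
    if robot.servo_line(P(a,ZP),feed=.15,max_force=8): print("touched going down",telemetry.state()["eef_pos"]); return False
    hit=robot.servo_line(P(e,ZP),feed=feed,max_force=15)
    s=telemetry.state(); print("push end",T.t(s["eef_pos"][:2])*1000,s["eef_pos"][2],"hit",hit,s["wrist_force"].round(1) if hasattr(s["wrist_force"],"round") else s["wrist_force"])
    robot.servo_line(P(e-d*15,ZP),feed=.15); robot.servo_line(P(e-d*25,ZH),feed=.2)
    return not hit
def look(name=None):
    f=optics.grab_frame("top"); im,o=washers(f,T)
    if name: cv2.imwrite(f"pics/{name}.png",im[:,:,::-1])
    print(np.round(o,1).tolist(),telemetry.state()["clock"]); return o
E
python3 - <<'E'
from h import *
robot.close()
print(telemetry.state()["clock"],telemetry.state()["opening"])
print(quat(rot(T.a)@np.array([1.,0])))
print(push((4.6,18.2),(84,0),35,feed=.05))
look("c1")
E
```

```text
1.1167 7.484124704197448e-05
[0.         0.61614187 0.78763519 0.        ]
push end [ 6.30056409 17.81681494] 0.08002862226725285 hit False [ 0.  -0.2  0.3]
True
[[-81.0, 27.0, 18.1, 962.6], [-84.5, -44.8, 16.2, 307.0], [30.0, -0.2, 154.4, 24461.5]] 6.4667
```

View pics/c1.png

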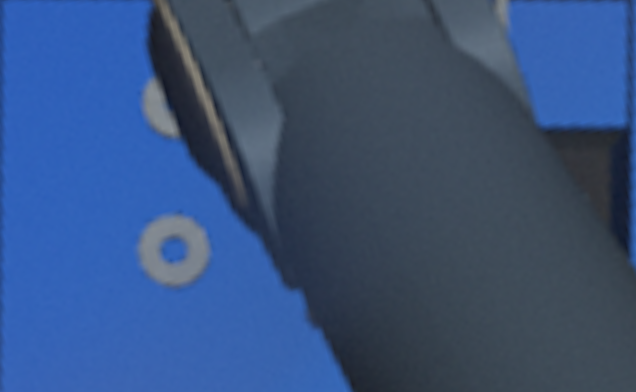

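The arm hides the middle of the tray from the top camera, so I'll use the side camera, which looks along the gate.

```bash
sed -i 's/def look(name=None):/def look(name=None,cam="side"):/; s/grab_frame("top"); im,o/grab_frame(cam); im,o/' h.py
python3 - <<'E'
from h import *
look("c2")
E
```

```text
[[58.9, 59.4, 48.5, 2717.0], [-152.3, 36.5, 21.4, 766.4], [-78.6, 26.0, 21.7, 1208.9], [6.7, 16.5, 21.4, 1178.6], [121.9, -2.4, 35.4, 2026.4], [-76.8, -49.0, 22.3, 1230.5], [25.2, -78.8, 38.8, 1342.4], [82.2, -62.6, 36.7, 1446.4]] 6.5167
```

View pics/c2.png

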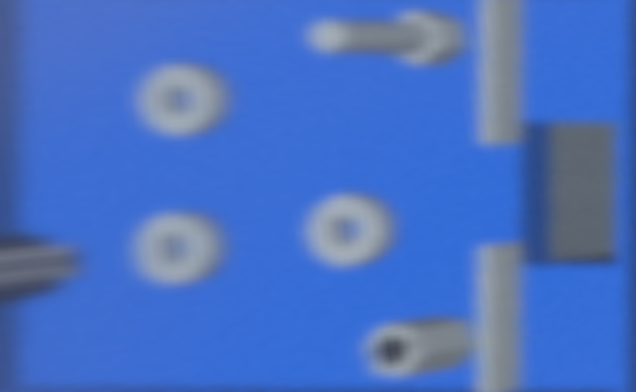

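Washer C hasn't moved: it is still at (6.7, 16.5), with the same small bias as the others. The finger end shows at rectified (75,262), so it seems higher than I assumed. I'll check this in the raw side picture.

Run:
```python
from h import *
f=optics.grab_frame("side"); s=telemetry.state()
print(s["eef_pos"],s["orientation"],s["opening"],robot.nose_length)
M=np.array(f["world_to_cam"]);K=f["mtx"]
def pr(p):
    c=M@np.r_[p,1]; return np.array([K[0,0]*c[0]/-c[2]+K[0,2],-K[1,1]*c[1]/-c[2]+K[1,2]])
p=np.array(s["eef_pos"])
x0,y0,k=150,100,4
im=np.ascontiguousarray(cv2.resize(f["pixels"][y0:y0+150,x0:x0+180,::-1],None,fx=k,fy=k,interpolation=cv2.INTER_CUBIC))
for dz,col in ((0,(0,255,0)),(-.017,(0,0,255))):
    u=(pr(p+[0,0,dz])-[x0,y0])*k; print(u); cv2.drawMarker(im,tuple(int(v) for v in u),col,cv2.MARKER_CROSS,14,1)
cv2.imwrite("pics/side1.png",im)
```

```text
[0.56186661 0.033267   0.12409056] [-7.10147512e-04  7.00491870e-01  7.13659743e-01 -6.38477485e-04] 0.00023747688090167046 0.017
[411.9744469  387.27105999]
[412.51100559 409.68967221]
```

View pics/side1.png

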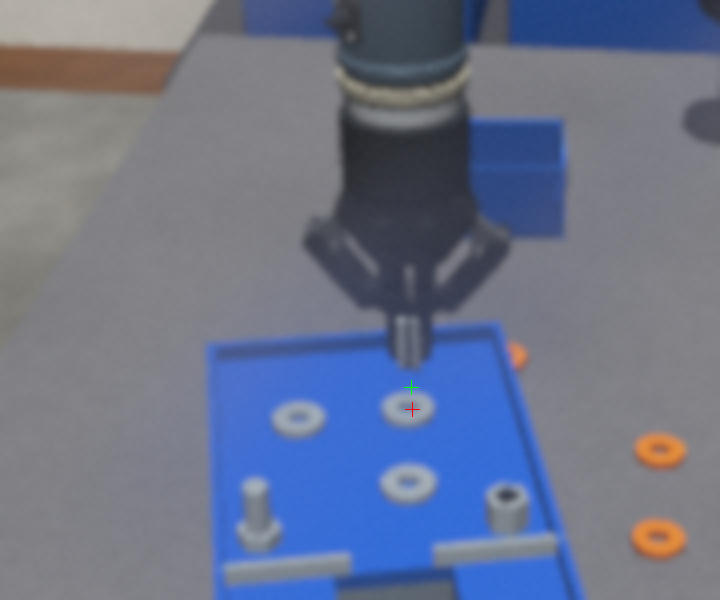

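Run:
```python
from h import *
f=optics.grab_frame("side"); s=telemetry.state()
M=np.array(f["world_to_cam"]);K=f["mtx"]
def pr(p):
    c=M@np.r_[p,1]; return np.array([K[0,0]*c[0]/-c[2]+K[0,2],-K[1,1]*c[1]/-c[2]+K[1,2]]).round(1)
for dz in (.056,.013,0,-.004,-.017): print("start",dz,pr(np.array([.151,.658,.214+dz])))
p=np.array(s["eef_pos"]); print(s["clock"],p)
for d in ([0,0,.015],[0,-.045,-.017],[0,0,.056]): print("now",d,pr(p+d))
# move to a free place off the tray end, in sight of both cameras: compare
im=cv2.imread("pics/side0.png"); cv2.imwrite("pics/start.png",cv2.resize(im[280:420,460:560],None,fx=4,fy=4,interpolation=cv2.INTER_CUBIC))
```

```text
start 0.056 [554.4 420.1]
start 0.013 [540.3 441.1]
start 0 [536.3 447.1]
start -0.004 [535.1 448.9]
start -0.017 [531.2 454.6]
6.6167 [0.56187411 0.03314543 0.124025  ]
now [0, 0, 0.015] [252.9 191.8]
now [0, -0.045, -0.017] [255.4 193. ]
now [0, 0, 0.056] [252.5 177.6]
```

View pics/start.png

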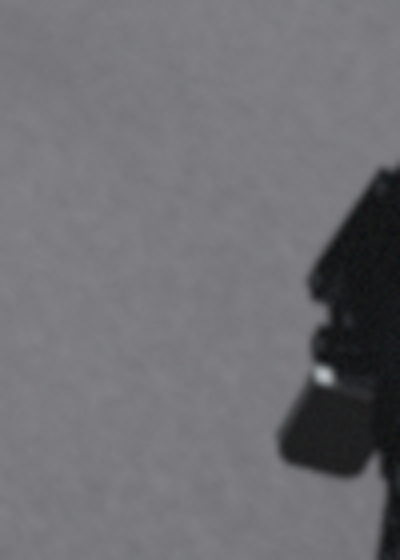

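The start picture shows the open fingertip at about (541,397). I expected (528,409), and the direction of that shift fits a height error, with the tips about 30 mm higher than stated. A guarded probe onto free deck will measure it.

Run:
```python
from h import *
s=telemetry.state(); q=s["orientation"]
w=T.w(np.array([-40,15])/1000)
robot.servo_line(np.r_[w,.115],feed=.15)
print(robot.servo_line(np.r_[w,.065],feed=.12,max_force=4), telemetry.state()["eef_pos"])
hit=robot.servo_line(np.r_[w,.03],feed=.03,max_force=4)
s=telemetry.state(); p=np.array(s["eef_pos"]); print(hit,p,s["wrist_force"],s["clock"])
f=optics.grab_frame("side")
M=np.array(f["world_to_cam"]);K=f["mtx"]
def pr(p):
    c=M@np.r_[p,1]; return np.array([K[0,0]*c[0]/-c[2]+K[0,2],-K[1,1]*c[1]/-c[2]+K[1,2]])
x0,y0,k=185,160,7
im=np.ascontiguousarray(cv2.resize(f["pixels"][y0:y0+85,x0:x0+110,::-1],None,fx=k,fy=k,interpolation=cv2.INTER_CUBIC))
u=(pr(np.r_[p[:2],.06])-[x0,y0])*k; print(u); cv2.drawMarker(im,tuple(int(v) for v in u),(0,0,255),cv2.MARKER_CROSS,14,1)
cv2.imwrite("pics/side2.png",im)
```

```text
False [0.57630559 0.01308862 0.06523112]
True [0.57606701 0.0128741  0.04232945] [-0.59680716  0.02187889  6.14977043] 8.2833
[449.18435999 368.59188555]
```

View pics/side2.png

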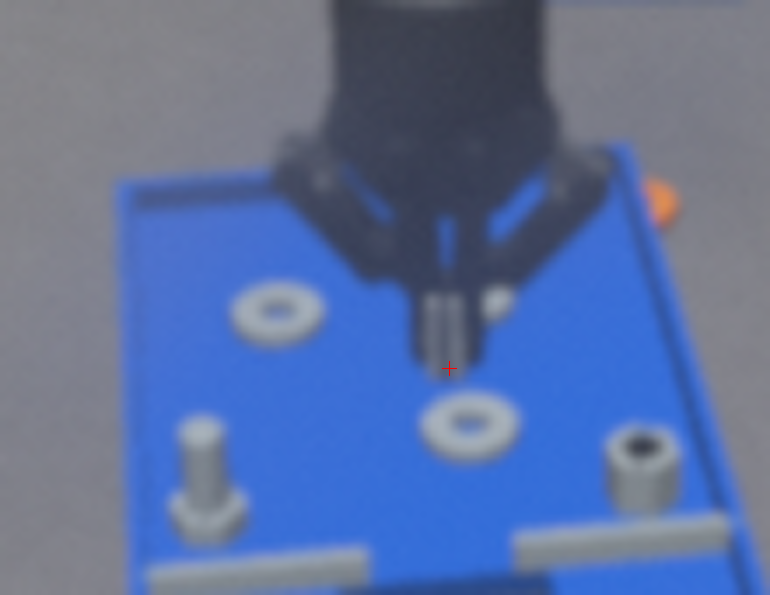

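Contact came at TCP z = 0.0423 on the 0.060 deck. The tips therefore sit 17.7 mm above the reported TCP, the opposite sign to the stated nose length. Sideways the TCP agrees, with its marker at the tip (449,368). I'm setting the push height from this measurement.

```bash
sed -i 's/ZP,ZH=11,18,.080,.125/ZP,ZH=11,18,.0458,.075/; s/travel=.2,/travel=.11,/' h.py
cat >> h.py <<'E'
def wl(name=None):
    """washers on the deck from the side camera, its bias against the top one removed"""
    f=optics.grab_frame("side"); im,o=washers(f,T)
    if name: cv2.imwrite(f"pics/{name}.png",im[:,:,::-1])
    r=[(round(x-2.4,1),round(y+1.5,1)) for x,y,R_,a in o if 1000<a<1450 and R_<25 and abs(y)<65 and x<100]
    print("washers",r,"t",telemetry.state()["clock"]); return r
E
python3 - <<'E'
from h import *
p=np.array(telemetry.state()["eef_pos"]); robot.servo_line(np.r_[p[:2],.075],feed=.2)
print(push((4.6,18.2),(84,0),35,feed=.06))
wl("c3")
E
```

```text
touched going down [0.5604796  0.01456991 0.04228168]
False
washers [(3.3, 18.6), (-79.2, -46.8)] t 9.45
```

Run:
```python
from h import *
s=telemetry.state(); p=np.array(s["eef_pos"]); print(p,T.t(p[:2])*1000,s["wrist_force"],s["orientation"])
robot.servo_line(np.r_[p[:2],.055],feed=.1); s=telemetry.state(); print(s["eef_pos"],s["wrist_force"])
robot.servo_line(np.r_[p[:2],.0465],feed=.03); s=telemetry.state(); print(s["eef_pos"],s["wrist_force"])
wl()
```

```text
[0.56052927 0.01455058 0.04233623] [-34.63396179  29.73184143] [-1.23934977  0.20604956  5.53100399] [-0.00210176  0.70068481  0.71346351 -0.00249125]
[0.5606835  0.01445788 0.05475209] [-0.20616218  0.37945645 -0.58086229]
[0.56020125 0.01446663 0.04601179] [-0.19244647 -0.78714485  0.60669542]
washers [(4.4, 18.5), (-79.2, -47.2)] t 10.2083
```

```bash
python3 - <<'E'
s=open("h.py").read()
a=s.index("    robot.goto(P(a,travel),q)"); b=s.index("    hit=robot.servo_line")
s=s[:a]+'''    if travel:
        robot.goto(P(a,travel),q)
        robot.servo_line(P(a,.056),feed=.15)
        if robot.servo_line(P(a,ZP),feed=.04,max_force=10): print("touched going down",telemetry.state()["eef_pos"]); return False
'''+s[b:]
open("h.py","w").write(s)
E
python3 - <<'E'
from h import *
print(push((4.4,18.4),(84,0),35,feed=.06,travel=None))
wl("c4")
E
```

```text
push end [ 6.7000781  18.04857112] 0.04572583985800622 hit False [-0.3 -1.1 -0.3]
True
washers [(37.8, 12.6), (-79.2, -47.8)] t 11.6833
```

View pics/c4.png

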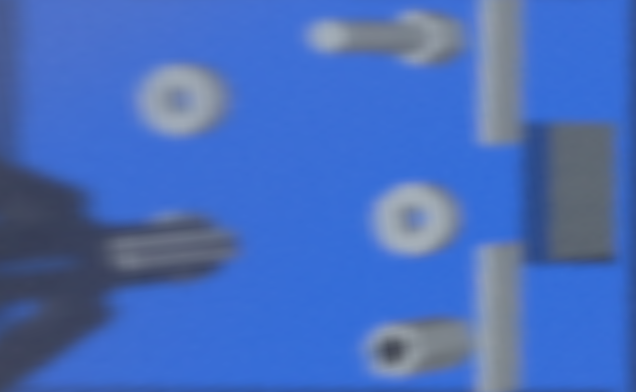

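C moved to (37.8, 12.6), as planned. Next I push it through the gap.

Run:
```python
from h import *
print(push((37.8,12.6),(79,0),99,feed=.06,travel=.075,gap=8))
wl("c5")
```

```text
push end [70.75530758  2.51979446] 0.04580736885399582 hit False [ 0.7  0.5 -1.3]
True
washers [] t 14.575
```

View pics/c5.png

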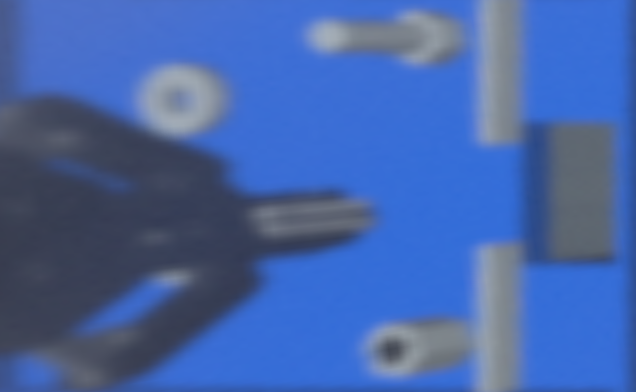

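C has dropped: it is gone from the deck and nothing is left in the gap. Ten pictures are now viewed, so the rest goes by numbers. Next is B.

Run:
```python
from h import *
print(push((-81.1,27.1),(79,0),30,feed=.08))
f=optics.grab_frame("side"); print(np.round(washers(f,T)[1],1).tolist())
wl()
```

```text
push end [ 1.07145406 13.26296282] 0.045764941315432836 hit False [-0.2  0.1 -0.5]
True
[[58.7, 59.3, 48.5, 2714.9], [31.9, 3.1, 21.4, 1176.8], [-125.2, 31.8, 68.7, 4052.2], [121.9, -2.4, 35.4, 2023.8], [-76.8, -48.2, 22.4, 1232.1], [25.2, -78.5, 38.8, 1341.8], [82.2, -62.6, 36.7, 1442.4]]
washers [(29.4, 4.0), (-79.2, -47.2)] t 18.5917
```

Run:
```python
from h import *
print(push((29.5,4.5),(79,0),99,feed=.07,travel=.075,gap=8))
f=optics.grab_frame("side"); print([o for o in np.round(washers(f,T)[1],1).tolist() if abs(o[1])<60])
# clear to behind washer A, then look once more
print(push((-79.1,-47.1),(79,0),30,feed=.08))
wl(); f=optics.grab_frame("side"); print([o for o in np.round(washers(f,T)[1],1).tolist() if abs(o[1])<60])
```

```text
push end [69.51456132  0.88227242] 0.0458284829645936 hit False [-0.7  0.   0.1]
True
[[58.7, 59.3, 48.5, 2724.4], [121.4, -2.4, 35.4, 2039.1], [-87.9, 9.5, 102.5, 16130.8]]
push end [  1.87060697 -22.7985562 ] 0.04569671633065403 hit False [-0.3 -0.4 -0.1]
True
washers [(28.4, -8.5)] t 25.3833
[[58.7, 59.3, 48.5, 2714.9], [30.7, -9.8, 21.6, 1187.9], [121.9, -2.4, 35.4, 2039.9], [-124.1, -32.2, 70.6, 4921.5]]
```

B has dropped and A is at (28.4, -8.4). Now the final push, then I retract and check.

Run:
```python
from h import *
print(push((28.4,-8.4),(79,0),99,feed=.07,travel=.075,gap=8))
s=telemetry.state(); p=np.array(s["eef_pos"])
robot.servo_line(np.r_[p[:2],.2],feed=.2)
w=T.w([-.12,0]); robot.servo_line(np.r_[w,.2],feed=.25)
for c in ("side","top"):
    f=optics.grab_frame(c); im,o=washers(f,T); print(c,np.round(o,1).tolist())
    print([(np.round(d["rect"]).tolist(),round(d["p"],2)) for d in find_in(f,"washer_a")])
    cv2.imwrite(f"pics/end_{c}.png",im[:,:,::-1])
    g=cv2.cvtColor(im,cv2.COLOR_RGB2HSV)[60:332,500:,:]; print("slot V mean/std",g[70:200,10:110,2].mean(),g[70:200,10:110,2].std())
print(telemetry.state()["clock"])
```

```text
push end [69.73906793 -1.45723868] 0.045827076690600134 hit False [-0.4  0.1 -1. ]
True
side [[58.7, 59.3, 48.5, 2709.9], [122.0, -2.2, 35.2, 2021.9], [25.2, -78.5, 38.8, 1335.4], [82.2, -62.6, 36.7, 1441.6]]
[([308.0, 212.0, 322.0, 218.0], 0.47)]
slot V mean/std 129.65115384615385 24.929514455286355
top [[81.8, 59.0, 38.7, 497.4], [109.8, 5.8, 29.7, 1718.9], [44.5, -80.6, 15.8, 572.6], [82.8, -61.6, 36.6, 480.0], [-58.8, -0.2, 146.6, 27008.9]]
[([186.0, 188.0, 200.0, 205.0], 0.61), ([179.0, 194.0, 190.0, 210.0], 0.59), ([341.0, 166.0, 356.0, 183.0], 0.57), ([343.0, 206.0, 357.0, 217.0], 0.45), ([301.0, 258.0, 313.0, 270.0], 0.38)]
slot V mean/std 99.24223076923077 33.291731723920805
30.0
```

Run:
```python
from h import *
from station import order
f=optics.grab_frame("top")
for z in (.012,.03,.05): print(z,[ (T.t(pix2w(f,uv,z)[0])*1000).round(1).tolist() for uv in ((193,196.5),(184.5,202))])
robot.hold(.3); print(order.close_job())
```

```text
0.012 [[108.7, -7.9], [130.6, -0.5]]
0.03 [[106.3, -4.6], [127.8, 2.6]]
0.05 [[103.6, -1.0], [124.8, 6.1]]
the job is handed in; nothing more can be done
None
```

All three washers were pushed through the gate one at a time and none remain on the deck; the top camera picks out two in the slot, so the third is inferred to be beneath them. The job was handed in at about 30 s, and no verdict came back.

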